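# Count to the third gap of the spice rack and push the tin home

### The job

Put the loose tin in front of the spice rack away without picking it up. First count the gaps with a fingertip, fingers shut: starting at the end with the tall knobbed post, run it along the top rail, touching the rail over the first, the second and the third gap in that order, and do not touch the rail beyond the third. Then push the tin along the worktop into that third gap, lengthwise, until it is fully home against the back bar; never lift or tip it, leave everything else where it is, and finish clear of everything.

Things in the scene. Friction and masses are not known exactly. Their poses are not given: they have to be found in the camera images.
- rack: Fixed oak spice rack, 428 mm wide (its y), 85 mm deep (its x). Seven dividers 8 mm thick, 45 mm high, rounded at the front, leave six gaps 62 mm wide at 70 mm pitch, open at the front, floored by the worktop; behind, they carry a flat top rail. Origin: on the worktop, middle of the front edge; x points into the gaps, away from the robot, y to the robot's left. Turned up to 0.12 rad.
- back_bar (a point): The back bar, 40 mm high, that closes all gaps at the back of the rack. This point: middle of its front face, 75 mm behind the rack's front edge, 20 mm up. The gap centres lie 35, 105 and 175 mm to either side of it along the rack's y.
- tall_post: Fixed oak post, 18 mm thick, with a 30 mm ball knob on top, 133 mm high in all. It stands beside the end divider at one end of the rack, in line with the rail: left or right end, differing from start to start. The gaps are counted from this end. Origin: centre of its foot.
- low_post: Plain fixed oak post, 18 mm thick, 50 mm high, at the other end of the rack. Origin: centre of its foot.
- tin: Loose plain steel tin in front of the rack, a block 80 mm long (its x), 48 mm wide (its y), 55 mm high, 0.18 to 0.35 kg. Origin: centre of its underside. It goes into a gap lengthwise; home against the back bar, its centre is at rack x = 35 mm and its near end stands 5 mm out of the rack's front edge.
- stored_tin: A tin of the same size that already stands in a gap of the rack. Leave it. Origin: centre of its underside.
- jar: Amber spice jar, 42 mm thick, 60 mm high, standing in a gap of the rack. Leave it. Origin: centre of its underside.
- mug: White mug, 80 mm wide, 92 mm high, on the worktop to the right. Leave it. Origin: centre of its underside.
- shaker: Dark wooden pepper shaker, 42 mm thick, 92 mm high, on the worktop to the left. Leave it. Origin: centre of its underside.
- bowl: Blue bowl, 140 mm wide, 55 mm high, on the worktop to the right of the rack. Leave it. Origin: centre of its underside.
- spatula: Spatula with a wooden handle and a steel blade, lying on the worktop to the left of the rack. Leave it. Origin: near its middle, on its underside.
- rail1: The stretch of the rack's top rail over gap 1 numbered from the robot's left (+y) end, whichever end the tall post is at: a fixed, rigid flat oak bar, 30 mm wide (x), 62 mm long (y), 12 mm thick. Origin: centre of its top face, 80 mm above the worktop.
- rail2: The stretch of the rack's top rail over gap 2 numbered from the robot's left (+y) end, whichever end the tall post is at: a fixed, rigid flat oak bar, 30 mm wide (x), 62 mm long (y), 12 mm thick. Origin: centre of its top face, 80 mm above the worktop.
- rail3: The stretch of the rack's top rail over gap 3 numbered from the robot's left (+y) end, whichever end the tall post is at: a fixed, rigid flat oak bar, 30 mm wide (x), 62 mm long (y), 12 mm thick. Origin: centre of its top face, 80 mm above the worktop.
- rail4: The stretch of the rack's top rail over gap 4 numbered from the robot's left (+y) end, whichever end the tall post is at: a fixed, rigid flat oak bar, 30 mm wide (x), 62 mm long (y), 12 mm thick. Origin: centre of its top face, 80 mm above the worktop.
- rail5: The stretch of the rack's top rail over gap 5 numbered from the robot's left (+y) end, whichever end the tall post is at: a fixed, rigid flat oak bar, 30 mm wide (x), 62 mm long (y), 12 mm thick. Origin: centre of its top face, 80 mm above the worktop.
- rail6: The stretch of the rack's top rail over gap 6 numbered from the robot's left (+y) end, whichever end the tall post is at: a fixed, rigid flat oak bar, 30 mm wide (x), 62 mm long (y), 12 mm thick. Origin: centre of its top face, 80 mm above the worktop.
Mind the look-alikes: they are no part of the job. What is shaped like the tin but pink or red is not meant.

How it is judged:
On the way, in this order (a step that is already met when the one before it is completed fails the run):
1. a finger touches the rail over the first gap, counted from the tall post (((y of tall_post in the frame of rack above 0 m and contact force between the fingers and rail1 above 0.3 N) or (not (y of tall_post in the frame of rack above 0 m) and contact force between the fingers and rail6 above 0.3 N))), for 0.05 s.
2. a finger touches the rail over the second gap (((y of tall_post in the frame of rack above 0 m and contact force between the fingers and rail2 above 0.3 N) or (not (y of tall_post in the frame of rack above 0 m) and contact force between the fingers and rail5 above 0.3 N))), for 0.05 s.
3. a finger touches the rail over the third gap (((y of tall_post in the frame of rack above 0 m and contact force between the fingers and rail3 above 0.3 N) or (not (y of tall_post in the frame of rack above 0 m) and contact force between the fingers and rail4 above 0.3 N))), for 0.05 s.
4. the tin has been pushed home in the third gap (((y of tall_post in the frame of rack above 0 m and (x of tin in the frame of rack above 0.027 m and y of tin in the frame of rack between 0.023 and 0.047 m)) or (not (y of tall_post in the frame of rack above 0 m) and (x of tin in the frame of rack above 0.027 m and y of tin in the frame of rack between -0.047 and -0.023 m))) and angle between the x axis of tin and the x axis of rack, either way round below 0.25 rad and angle between tin's own z axis and vertical below 0.1 rad and height (world z) of tin below 0.006 m), for 0.2 s.
At the end, for the whole second after the job is handed in: The tin lies at rest on the worktop, upright, lengthwise in the third gap counted from the tall post, and within 8 mm of the back bar (all of step 4 and linear speed of tin below 0.01 m/s); the robot touches nothing.
It fails at once if the rail is touched beyond the third gap ((y of tall_post in the frame of rack above 0 m and (contact force between the fingers and rail4 above 0.3 N or contact force between the fingers and rail5 above 0.3 N or contact force between the fingers and rail6 above 0.3 N)) or (not (y of tall_post in the frame of rack above 0 m) and (contact force between the fingers and rail1 above 0.3 N or contact force between the fingers and rail2 above 0.3 N or contact force between the fingers and rail3 above 0.3 N))).
It fails at once if the tin is lifted (height (world z) of tin above 0.012 m).
It fails at once if the tin is tipped (angle between tin's own z axis and vertical above 0.35 rad).
It fails at once if something else is disturbed (moved by 15 mm) (distance of any of stored_tin, jar, mug, shaker, bowl, spatula from where it was at the start of the episode above 0.015 m).
It also fails if it takes over 72 s, if anything falls off the work surface, if the arm or the gripper's body presses on something with over 40 N, if the wrist force passes 120 N, or if a joint passes its speed limit or range.

### The arm

A 7-joint arm with a two-finger parallel gripper is mounted at the origin on the work surface. World frame = base frame: x ahead of the robot, y to its left, z up, the work surface at z = 0. Lengths are in m, angles in rad, forces in N, time in s.
With the tool pointing down it reaches from about 0.4 to 0.85 m from the base axis. Payload 4.5 kg.
Tool frame: the origin (TCP) lies midway between the tips of the shut fingers; the grasp point (between the pads) lies 19 mm behind it (arm.tcp_to_grasp is the distance from the TCP to the grasp point, in m); z points along the fingers, y is the direction in which the jaws open and shut (so a half turn about z gives the same grasp; the last joint's range is limited). The gripper opens to 85 mm and grips with 20 to 120 N. Pads are 22 mm wide; open, the fingers measure 114 mm over their backs; the gripper's body (76 mm by 85 mm) begins 54 mm behind the grasp point. The pads swing forward as they close: fully open they stand 13 mm farther back than shut.
Start: joints at [1.186, 0.689, -0.195, 1.565, 0.157, 0.902, -0.215], TCP at [0.254, -0.571, 0.231] pointing down, gripper open.
Joint ranges: [-3.01, 3.01], [-0.46, 2.08], [-1.47, 1.51], [0.13, 2.56], [-1, 4.14], [0.04, 2.09], [-2.66, 2.66]. Speed limits (rad/s): [2.57, 2.57, 3.14, 3.14, 3.14, 3.14, 3.14].

### API

Orientations are given as a unit quaternion [x, y, z, w].
In Python, from plant import arm gives the robot as it stands.
- The arm moves only by the tool play_rows, never from a script. Its argument "targets" is a list of rows, each an object with "slide": the shift along the tool's x, y, z in mm, a list of three; "roll": the turn about the tool's z in degrees; "grip": the finger opening in mm, from 0 to 85.4. In form: [{"slide": [tx, ty, tz], "roll": roll, "grip": grip}, ...]. A call has 1 to 8 rows; each row is the pose to reach, as a shift and turn from the pose measured when the call began, along the tool's axes at that moment; what a row does not reach only later rows make up. A row lasts 1/8 s, in which the tool goes at most 62.5 mm and 10.7 degrees, less where a joint would pass 70% of its speed; a pose out of reach is approached as far as the arm can. A call with a gripper value outside its range is refused whole. The fingers move at their own pace and stop on an object; "squeeze" is the grip in N (left out, the last holds). Time passes only in rows, so rows that repeat a pose let the fingers close. It gives the time, the measured TCP pose, the force and the opening at its end, in the units of the state.
- arm.state(): the state, without advancing time (a new reading comes with each control period).
- arm.read_camera(name): name is "side" or "top" or "wrist"; returns the picture (384x512x3 uint8, red, green, blue); there is no depth.
- arm.camera_model(name): a dict with "fovy" (degrees; the focal length in pixels is half the picture's height over the tangent of half this angle, whatever the lens; pixels are square), "cx", "cy" (the principal point, pixels), "position" and "attitude" of the camera in the world; the wrist camera has in their place "hand_eye" (4x4, takes a point from camera to tool coordinates, whose origin is the TCP and whose axes are the flange's). Camera axes: x right, y down, z forward; pixel columns grow to the right and rows downward; lengths in m; the calibration is good to about 2 mm. A picture is of the moment at which its call begins: read the wrist's pose just before it. camera_model takes no time and is no camera call.
- arm.sign_off(): hands the job in, once; it reports no verdict.
The state is a dict: "time": time; "joint_positions": joint angles; "qvel": joint speeds; "joint_efforts": joint torques, N m; "eef_pos": TCP position; "orientation": TCP orientation; "force": force on the tool from outside, world axes, zero at the start; "moment": the same for the moment, N m; "width": finger opening in m.
Only numpy, scipy, OpenCV 4.12 (cv2) and the standard library are available. Lean on these libraries where they do the work, as an engineer would, in place of code of your own. Each camera call takes 0.05 s, during which the arm holds its last target. There are 200 camera calls.

## Working session

There is one attempt and no reset: what is moved stays moved. The work goes in short steps, Python scripts to look and compute and a tool call to move; the robot and the scene stay as the last step left them, time stands still between calls to the robot, and variables do not carry over. Pictures are saved under pics/ and viewed, on a budget of 10 in all, crops included, one or two more only if the job needs it, and the job is handed in when it is done.

Besides the shell and the picture viewer there is one more tool, called by a JSON object that holds its "fn" and its "kwargs", one argument or row to a line. play_rows: Moves the arm, as the interface text tells. Its arguments: {"type":"object","properties":{"targets":{"type":"array"},"squeeze":{"type":"number"}},"required":["targets"]}

```bash
mkdir -p pics
python3 - <<'E'
from plant import arm
import cv2
s=arm.state();print(s)
for n in("top","side","wrist"):
    m=arm.camera_model(n);print(n,m)
    if n!="wrist":
        cv2.imwrite(f"pics/{n}0.png",arm.read_camera(n)[:,:,::-1])
E
```

```text
{'time': 0.0, 'joint_positions': array([ 1.18582987,  0.69000742, -0.19447791,  1.56636501,  0.15730624,
        0.90248606, -0.21510092]), 'qvel': array([ 0.00032013,  0.00042855,  0.00020569,  0.00044553,  0.00140251,
       -0.00014678, -0.00037671]), 'joint_efforts': array([ 2.65341969e-04, -5.39613533e+01, -1.26658637e+00, -1.58543962e+01,
        9.03802022e-03,  9.53493523e-03, -1.60192269e-05]), 'eef_pos': array([ 0.25381265, -0.57042315,  0.23046291]), 'orientation': array([ 9.78152417e-01,  2.07886917e-01, -2.72774402e-04, -8.97359247e-04]), 'force': array([-0.58678113,  0.45355632, -0.38418698]), 'moment': array([ 0.00105858,  0.08857466, -0.00049627]), 'width': 0.08546294174119218}
top {'fovy': 56.689152543078315, 'cx': 258.5872079840279, 'cy': 196.3727552212558, 'position': array([0.45520076, 0.01816466, 1.12478152]), 'attitude': array([ 0.71407051, -0.6997704 ,  0.01008875, -0.0179697 ])}
side {'fovy': 47.3092529848011, 'cx': 257.37362589291126, 'cy': 190.04098703934704, 'position': array([-0.21938923,  0.86359001,  0.92198424]), 'attitude': array([-0.29890885,  0.84208872, -0.41936985,  0.16021549])}
wrist {'fovy': 65.90033814744962, 'cx': 258.57356936340886, 'cy': 192.34151428760546, 'hand_eye': array([[-8.87910546e-04, -9.50699190e-01, -3.10113304e-01,
         8.04346221e-02],
       [ 9.99999338e-01, -6.17117437e-04, -9.71312442e-04,
        -1.67862821e-04],
       [ 7.32049624e-04, -3.10113961e-01,  9.50699109e-01,
        -1.42542327e-01],
       [ 0.00000000e+00,  0.00000000e+00,  0.00000000e+00,
         1.00000000e+00]])}
```

View pics/top0.png

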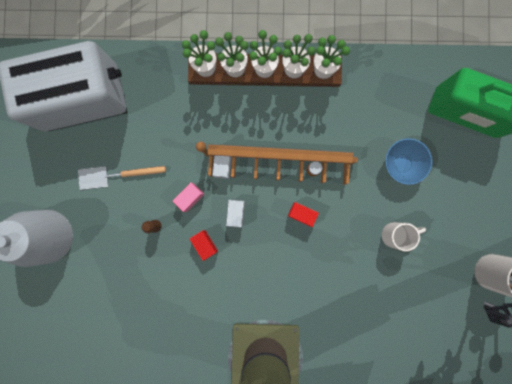

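View pics/side0.png

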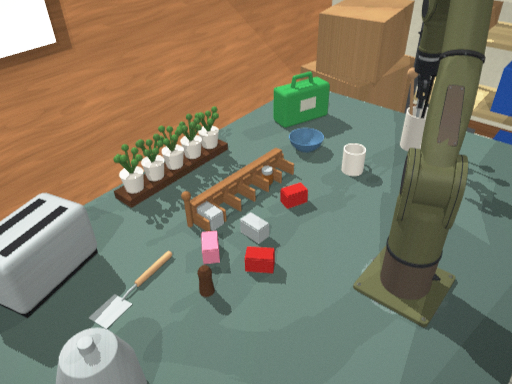

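Tall knobbed post: top picture (201,146), left end; low post (355,160). Candidates for the tin: steel block (235,213) in front of the rack; steel stored tin (221,167), in gap 1; pink (187,197); red (203,245) and (303,215). I choose the steel one at (235,213). Next, a close crop to check it and get pixels.

```bash
cat > h.py <<'E'
from plant import arm
import cv2,numpy as np
from scipy.spatial.transform import Rotation as R
def cam(n):
    m=arm.camera_model(n);f=192/np.tan(np.radians(m["fovy"]/2))
    if n=="wrist":
        s=arm.state();T=np.eye(4);T[:3,:3]=R.from_quat(s["orientation"]).as_matrix();T[:3,3]=s["eef_pos"]
        T=T@m["hand_eye"];return f,m["cx"],m["cy"],T[:3,3],T[:3,:3]
    return f,m["cx"],m["cy"],m["position"],R.from_quat(m["attitude"]).as_matrix()
def at(c,u,v,z):
    f,cx,cy,p,A=c;d=A@np.array([(u-cx)/f,(v-cy)/f,1]);return p+d*(z-p[2])/d[2]
def px(c,P):
    f,cx,cy,p,A=c;q=A.T@(np.array(P)-p);return f*q[0]/q[2]+cx,f*q[1]/q[2]+cy
E
python3 - <<'E'
from h import *
im=cv2.imread("pics/top0.png")[130:270,170:370]
cv2.imwrite("pics/crop.png",cv2.resize(im,None,fx=4,fy=4,interpolation=cv2.INTER_CUBIC))
c=cam("top")
for u,v,z in[(201,146,.118),(355,160,.05),(235,213,.055)]:print(at(c,u,v,z))
E
```

```text
[0.63552606 0.19695763 0.118     ]
[ 0.61371217 -0.2588511   0.05      ]
[0.44614553 0.10036692 0.055     ]
```

View pics/crop.png

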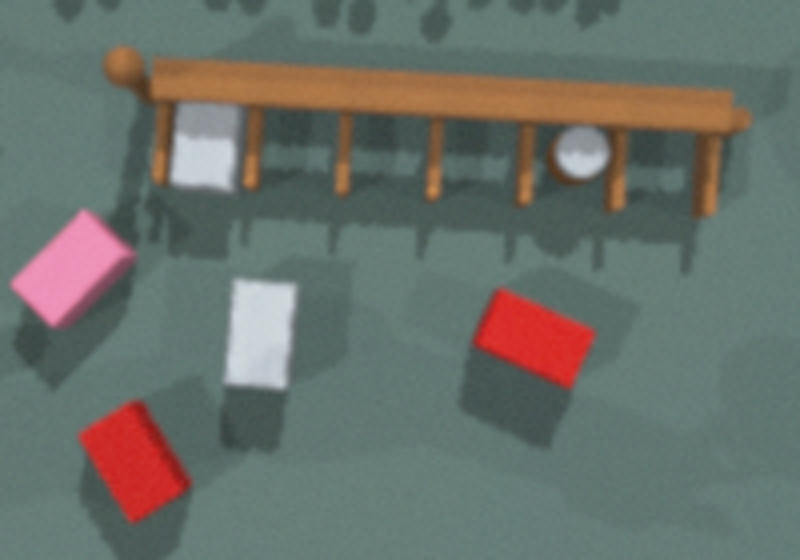

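The crop confirms it: the plain steel tin has top corners at crop (233,279), (298,284), (287,389), (225,384). Dividers are at crop x 160, 253, 343, 434, 526, 617 and 708, so gap 3 is 343–434 and empty.

Run:
```python
from h import *
from scipy.optimize import least_squares
c=cam("top")
u=lambda U:(U+.5)/4-.5
P=lambda U,V,z:at(c,u(U)+170,u(V)+130,z)[:2]
t=[P(*q,.055) for q in[(233,279),(298,284),(287,389),(225,384)]]
C=np.mean(t,0);a=(t[0]+t[1]-t[2]-t[3]);l=np.linalg.norm(a)/2;w=np.linalg.norm(t[0]+t[3]-t[1]-t[2])/2
print("tin",C,np.degrees(np.arctan2(a[1],a[0])),l,w)
rail=[P(153,99,.08),P(731,131,.08),P(153,60,.08),P(731,92,.08)]
print("rail",rail)
d=rail[0]-rail[1];print("yaw deg",np.degrees(np.arctan2(-d[0],d[1])),np.linalg.norm(d))
# divider tops near front, z 45
fr=[P(x,y,.0) for x,y in[(160,185),(251,190),(341,196),(433,200),(524,206),(615,211),(706,217)]]
fr4=[P(x,y,.045) for x,y in[(160,176),(251,181),(341,187),(433,192),(524,197),(615,202),(706,208)]]
print("fronts z0",np.round(fr,3));print("tops",np.round(fr4,3))
print("knob",P(124,66,.118),"low",P(740,119,.05))
```

```text
tin [0.44581575 0.10092556] -3.8564519779377044 0.07909509055852372 0.04789625890510621
rail [array([0.6177972 , 0.18267762]), array([ 0.6021237 , -0.24349075]), array([0.64680343, 0.18343542]), array([ 0.63095992, -0.24320274])]
yaw deg -2.10625876646653 0.4264564922986804
fronts z0 [[ 0.562  0.188]
 [ 0.559  0.116]
 [ 0.556  0.044]
 [ 0.554 -0.029]
 [ 0.551 -0.101]
 [ 0.548 -0.173]
 [ 0.545 -0.245]]
tops [[ 0.564  0.181]
 [ 0.562  0.112]
 [ 0.559  0.043]
 [ 0.556 -0.027]
 [ 0.554 -0.096]
 [ 0.551 -0.165]
 [ 0.548 -0.234]]
knob [0.63514756 0.19801928] low [ 0.61559128 -0.25770135]
```

```bash
cat >> h.py <<'E'
O=np.array([.5544,-.0275]);YAW=np.radians(-2.1)
def w(xr,yr):
    k,s=np.cos(YAW),np.sin(YAW);return O+np.array([k*xr-s*yr,s*xr+k*yr])
def go(x,y,z,yaw=None):
    s=arm.state();A=R.from_quat(s["orientation"]).as_matrix()
    d=A.T@(np.array([x,y,z])-s["eef_pos"])*1000
    cur=np.degrees(np.arctan2(A[1,0],A[0,0]))
    print("slide",np.round(d,1),"roll",None if yaw is None else round(cur-yaw,1),"pos",np.round(s["eef_pos"],4),"tilt",np.round(A[:,2],3),"F",np.round(s["force"],1),"t",round(s["time"],2))
E
python3 - <<'E'
from h import *
go(*w(.07,.165),.20,-2.1)
E
```

```text
slide [ 630.8 -491.1   31.3] roll 26.1 pos [ 0.2539 -0.5705  0.2306] tilt [-0.001  0.001 -1.   ] F [ 0.2 -0.9  0.3] t 0.1
```

{"fn": "play_rows", "kwargs": {
  "targets": [
    {"slide": [30,-23,0],"roll": 4,"grip": 0},
    {"slide": [75,-58,0],"roll": 9,"grip": 0},
    {"slide": [120,-93,0],"roll": 14,"grip": 0},
    {"slide": [165,-128,0],"roll": 19,"grip": 0},
    {"slide": [210,-163,0],"roll": 24,"grip": 0},
    {"slide": [255,-198,0],"roll": 26,"grip": 0},
    {"slide": [300,-233,0],"roll": 26,"grip": 0},
    {"slide": [330,-256,0],"roll": 26,"grip": 0}
  ]
}}

```text
time: 1.1
eef_pos: [0.4523, -0.1992, 0.2308]
orientation: [1.0, -0.016, -0.0, -0.001]
force: [0.6, 0.4, 0.6]
width: 0.0002
```

Run:
```python
from h import *
go(*w(.07,.165),.20,-2.1)
```

```text
slide [ 167.5 -339.4   31.5] roll 0.3 pos [ 0.4523 -0.1992  0.2308] tilt [-0.001  0.003 -1.   ] F [0.6 0.4 0.6] t 1.1
```

{"fn": "play_rows", "kwargs": {
  "targets": [
    {"slide": [24,-48,0],"roll": 0,"grip": 0},
    {"slide": [48,-97,10],"roll": 0,"grip": 0},
    {"slide": [72,-146,20],"roll": 0,"grip": 0},
    {"slide": [96,-194,30],"roll": 0,"grip": 0},
    {"slide": [120,-243,31],"roll": 0,"grip": 0},
    {"slide": [144,-292,31],"roll": 0,"grip": 0},
    {"slide": [168,-339,31],"roll": 0,"grip": 0},
    {"slide": [168,-339,31],"roll": 0,"grip": 0}
  ]
}}

```text
time: 2.1
eef_pos: [0.6315, 0.1412, 0.1996]
orientation: [1.0, -0.012, -0.0, -0.003]
force: [-1.2, -1.0, -1.0]
width: 0.0004
```

Run:
```python
from h import *
go(*w(.07,.165),.10,-2.1)
c=cam("wrist");im=np.ascontiguousarray(arm.read_camera("wrist")[:,:,::-1])
for yr in(-.035,.035,.105,.175):
  for xr,z in((.07,.08),(0,.045)):
    q=px(c,[*w(xr,yr),z]);cv2.circle(im,(int(q[0]),int(q[1])),3,(255,0,255),1)
cv2.imwrite("pics/w1.png",im)
```

```text
slide [-0.9  7.1 99.6] roll 0.8 pos [0.6315 0.1412 0.1996] tilt [-0.     0.007 -1.   ] F [-1.2 -1.  -1. ] t 2.1
```

View pics/w1.png

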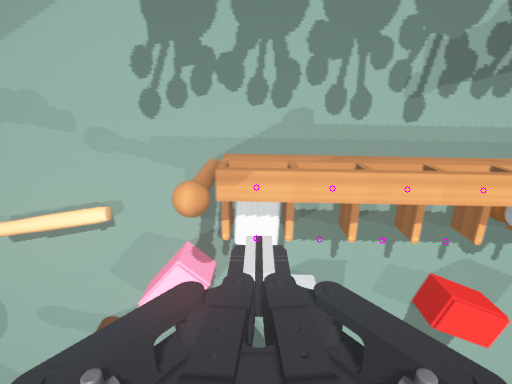

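The wrist picture shows the predicted rail centres (256,187), (332,188) and (407,189) on the rail, and the predicted gap centres midway between the dividers, so the pose is good to about 2 mm. I'll touch down next.

{"fn": "play_rows", "kwargs": {
  "targets": [
    {"slide": [0,4,40],"roll": 0,"grip": 0},
    {"slide": [-1,5,80],"roll": 0,"grip": 0},
    {"slide": [-1,5,105],"roll": 0,"grip": 0},
    {"slide": [-1,5,112],"roll": 0,"grip": 0},
    {"slide": [-1,5,116],"roll": 0,"grip": 0},
    {"slide": [-1,5,116],"roll": 0,"grip": 0}
  ]
}}

```text
time: 2.9
eef_pos: [0.6299, 0.1322, 0.0845]
orientation: [1.0, -0.014, -0.0, -0.002]
force: [-0.0, 0.0, 0.1]
width: 0.0002
```

Run:
```python
from h import *
go(*w(.07,.165),.08,-2.1)
```

```text
slide [ 0.5 -2.6  4.5] roll 0.5 pos [0.6299 0.1322 0.0845] tilt [-0.     0.004 -1.   ] F [-0.   0.   0.1] t 2.9
```

{"fn": "play_rows", "kwargs": {
  "targets": [
    {"slide": [0,-2,3],"roll": 0,"grip": 0},
    {"slide": [0,-2,4],"roll": 0,"grip": 0},
    {"slide": [0,-2,5],"roll": 0,"grip": 0},
    {"slide": [0,-2,6],"roll": 0,"grip": 0},
    {"slide": [0,-2,6],"roll": 0,"grip": 0}
  ]
}}

```text
time: 3.52
eef_pos: [0.6301, 0.1345, 0.0802]
orientation: [1.0, -0.014, 0.0, -0.002]
force: [-3.2, -0.5, 10.8]
width: -0.0002
```

{"fn": "play_rows", "kwargs": {
  "targets": [
    {"slide": [0,12,1.5],"roll": 0,"grip": 0},
    {"slide": [0,27,1.5],"roll": 0,"grip": 0},
    {"slide": [0,42,1.5],"roll": 0,"grip": 0},
    {"slide": [0,55,1.5],"roll": 0,"grip": 0},
    {"slide": [0,60,1.5],"roll": 0,"grip": 0},
    {"slide": [0,60,1.5],"roll": 0,"grip": 0}
  ]
}}

```text
time: 4.28
eef_pos: [0.6303, 0.076, 0.0801]
orientation: [1.0, -0.014, 0.002, -0.003]
force: [-0.1, 1.9, 7.5]
width: -0.0003
```

{"fn": "play_rows", "kwargs": {
  "targets": [
    {"slide": [-1,12,1.5],"roll": 0,"grip": 0},
    {"slide": [-1,27,1.5],"roll": 0,"grip": 0},
    {"slide": [-2,42,1.5],"roll": 0,"grip": 0},
    {"slide": [-2,55,1.5],"roll": 0,"grip": 0},
    {"slide": [-2,65,1.5],"roll": 0,"grip": 0},
    {"slide": [-2,65,1.5],"roll": 0,"grip": 0}
  ]
}}

```text
time: 5.03
eef_pos: [0.6287, 0.0118, 0.0801]
orientation: [1.0, -0.014, 0.005, -0.004]
force: [-0.1, 1.5, 9.0]
width: -0.0002
```

{"fn": "play_rows", "kwargs": {
  "targets": [
    {"slide": [0,0,-10],"roll": 0,"grip": 0},
    {"slide": [0,0,-50],"roll": 0,"grip": 0},
    {"slide": [0,0,-100],"roll": 0,"grip": 0},
    {"slide": [0,0,-100],"roll": 0,"grip": 0}
  ]
}}

```text
time: 5.52
eef_pos: [0.6308, 0.0107, 0.1848]
orientation: [1.0, -0.014, 0.009, -0.004]
force: [-0.5, -0.9, -0.2]
width: -0.0002
```

Run:
```python
from h import *
print(arm.state()["joint_positions"].round(2),w(-.113,.182))
go(*w(-.113,.182),.15,-92.1)
```

```text
[-0.08  0.74 -0.    1.62 -0.    0.76 -1.68] [0.44814505 0.15851851]
slide [-187.3 -142.3   32.6] roll 90.5 pos [0.6308 0.0107 0.1848] tilt [ 0.019  0.008 -1.   ] F [-0.5 -0.9 -0.2] t 5.53
```

{"fn": "play_rows", "kwargs": {
  "targets": [
    {"slide": [-10,-10,5],"roll": -10,"grip": 40},
    {"slide": [-40,-30,10],"roll": -20,"grip": 40},
    {"slide": [-70,-50,15],"roll": -30,"grip": 40},
    {"slide": [-100,-75,20],"roll": -40,"grip": 40},
    {"slide": [-130,-100,25],"roll": -50,"grip": 40},
    {"slide": [-160,-120,30],"roll": -60,"grip": 40},
    {"slide": [-187,-142,33],"roll": -70,"grip": 40},
    {"slide": [-187,-142,33],"roll": -80,"grip": 40}
  ]
}}

```text
time: 6.52
eef_pos: [0.4454, 0.1601, 0.1492]
orientation: [0.771, 0.636, 0.009, 0.002]
force: [1.3, 0.6, -0.2]
width: 0.0403
```

Run:
```python
from h import *
print(arm.state()["joint_positions"].round(2),arm.state()["width"])
go(*w(-.113,.182),.15,87.9)
go(*w(-.113,.182),.04,87.9)
```

```text
[-0.25  0.64 -0.3   2.11  0.44  0.43 -1.09] 0.04028292875762375
slide [-1.   3.  -0.8] roll -8.9 pos [0.4454 0.1601 0.1492] tilt [ 0.015  0.008 -1.   ] F [ 1.3  0.6 -0.2] t 6.53
slide [ -2.2   1.5 109.2] roll -8.9 pos [0.4454 0.1601 0.1492] tilt [ 0.015  0.008 -1.   ] F [ 1.3  0.6 -0.2] t 6.53
```

{"fn": "play_rows", "kwargs": {
  "targets": [
    {"slide": [0,3,0],"roll": -9,"grip": 40},
    {"slide": [0,3,30],"roll": -9,"grip": 40},
    {"slide": [-1,2,70],"roll": -9,"grip": 40},
    {"slide": [-2,2,109],"roll": -9,"grip": 40},
    {"slide": [-2,2,109],"roll": -9,"grip": 40}
  ]
}}

```text
time: 7.15
eef_pos: [0.4466, 0.1578, 0.038]
orientation: [0.719, 0.695, 0.005, 0.002]
force: [-1.1, 0.0, 0.1]
width: 0.0397
```

Run:
```python
from h import *
go(*w(-.113,.182),.014,87.9)
cv2.imwrite("pics/t2.png",cv2.resize(arm.read_camera("side")[150:290,170:330,::-1],None,fx=4,fy=4,interpolation=cv2.INTER_CUBIC))
```

```text
slide [ 0.7  1.2 24.1] roll 0.2 pos [0.4466 0.1578 0.038 ] tilt [ 0.01   0.005 -1.   ] F [-1.1  0.   0.1] t 7.15
```

View pics/t2.png

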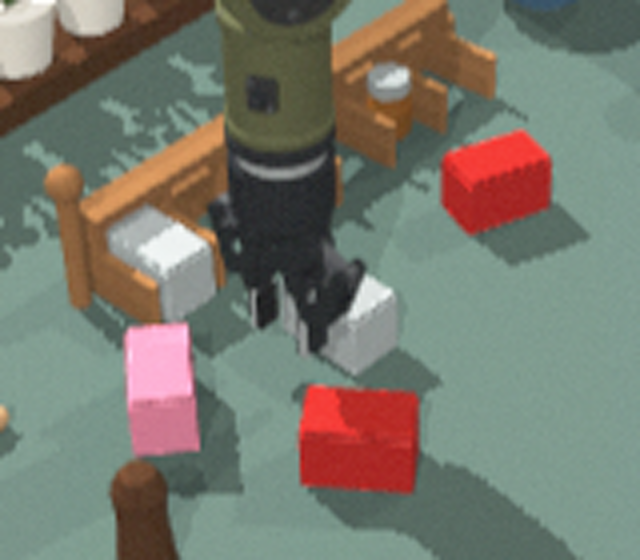

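The crop shows both fingers at (265,310) and (315,330) beside the tin's left long face, well clear of the pink and red blocks. I'll lower and push sideways.

{"fn": "play_rows", "kwargs": {
  "targets": [
    {"slide": [0,1,15],"roll": 0,"grip": 40},
    {"slide": [0,1,24],"roll": 0,"grip": 40},
    {"slide": [0,1,24],"roll": 0,"grip": 40},
    {"slide": [-10,1,24],"roll": 0,"grip": 40},
    {"slide": [-18,1,24],"roll": 0,"grip": 40},
    {"slide": [-25,1,24],"roll": 0,"grip": 40},
    {"slide": [-32,1,24],"roll": 0,"grip": 40},
    {"slide": [-40,1,24],"roll": 0,"grip": 40}
  ]
}}

```text
time: 8.2
eef_pos: [0.4479, 0.119, 0.0155]
orientation: [0.719, 0.695, 0.008, 0.002]
force: [-0.6, 2.0, 0.8]
width: 0.0401
```

Run:
```python
from h import *
go(*w(-.113,.072),.014,87.9)
```

```text
slide [-70.5  -1.5   0.9] roll 0.2 pos [0.4479 0.119  0.0155] tilt [ 0.014  0.008 -1.   ] F [-0.6  2.   0.8] t 8.2
```

{"fn": "play_rows", "kwargs": {
  "targets": [
    {"slide": [-10,0,0],"roll": 0,"grip": 40},
    {"slide": [-20,0,0],"roll": 0,"grip": 40},
    {"slide": [-30,0,0],"roll": 0,"grip": 40},
    {"slide": [-40,0,0],"roll": 0,"grip": 40},
    {"slide": [-50,-1,0],"roll": 0,"grip": 40},
    {"slide": [-60,-1,0],"roll": 0,"grip": 40},
    {"slide": [-66,-1,0],"roll": 0,"grip": 40},
    {"slide": [-70,-1,0],"roll": 0,"grip": 40}
  ]
}}

```text
time: 9.2
eef_pos: [0.4446, 0.049, 0.0149]
orientation: [0.719, 0.695, 0.008, 0.002]
force: [-0.0, 1.5, 0.3]
width: 0.0405
```

{"fn": "play_rows", "kwargs": {
  "targets": [
    {"slide": [0,0,0],"roll": 0,"grip": 40},
    {"slide": [15,0,0],"roll": 0,"grip": 40},
    {"slide": [30,0,-20],"roll": 0,"grip": 40},
    {"slide": [35,0,-60],"roll": 0,"grip": 40},
    {"slide": [35,0,-100],"roll": 0,"grip": 40},
    {"slide": [35,50,-130],"roll": 0,"grip": 40},
    {"slide": [35,100,-130],"roll": 0,"grip": 40},
    {"slide": [35,120,-130],"roll": 0,"grip": 40}
  ]
}}

```text
time: 10.2
eef_pos: [0.5666, 0.0775, 0.1471]
orientation: [0.72, 0.694, 0.009, 0.002]
force: [-0.1, 0.8, -0.3]
width: 0.04
```

Run:
```python
from h import *
go(*w(-.20,.035),.15,-2.1)
cv2.imwrite("pics/t3.png",cv2.resize(arm.read_camera("top")[130:270,170:370,::-1],None,fx=4,fy=4,interpolation=cv2.INTER_CUBIC))
```

```text
slide [ -70.3 -208.3   -6.7] roll 90.0 pos [0.5666 0.0775 0.1471] tilt [ 0.015  0.008 -1.   ] F [-0.1  0.8 -0.3] t 10.2
```

View pics/t3.png

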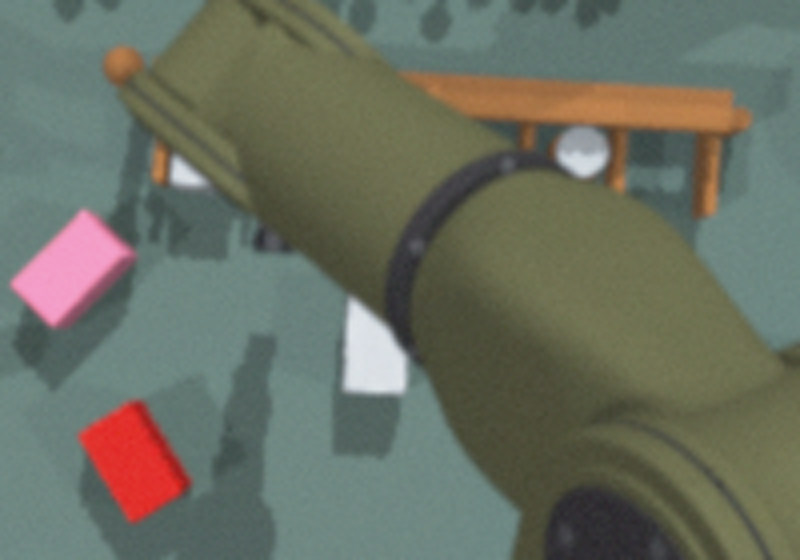

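The tin moved with it. Its near-end top corners are at crop (343,390) and (405,395), and its left edge runs up to (348,298).

```bash
cat >> h.py <<'E'
def torack(p):
    k,s=np.cos(YAW),np.sin(YAW);d=np.array(p)[:2]-O;return np.array([k*d[0]+s*d[1],-s*d[0]+k*d[1]])
E
python3 - <<'E'
from h import *
c=cam("top");u=lambda U:(U+.5)/4-.5
for q in[(343,390),(405,395),(348,298)]:print(torack(at(c,u(q[0])+170,u(q[1])+130,.055)))
go(*w(-.20,.035),.15,-2.1)
E
```

```text
[-0.1516036   0.06025289]
[-0.15265928  0.01366397]
[-0.08254977  0.06046054]
slide [ -70.5 -209.8   -7.4] roll 90.0 pos [0.5682 0.0776 0.1467] tilt [ 0.017  0.009 -1.   ] F [2.9 0.7 0.8] t 10.25
```

{"fn": "play_rows", "kwargs": {
  "targets": [
    {"slide": [-8,-20,0],"roll": 10,"grip": 15},
    {"slide": [-18,-50,0],"roll": 20,"grip": 15},
    {"slide": [-28,-80,-2],"roll": 30,"grip": 15},
    {"slide": [-38,-110,-3],"roll": 40,"grip": 15},
    {"slide": [-48,-140,-4],"roll": 50,"grip": 15},
    {"slide": [-58,-160,-5],"roll": 60,"grip": 15},
    {"slide": [-68,-170,-6],"roll": 70,"grip": 15},
    {"slide": [-70,-185,-7],"roll": 80,"grip": 15}
  ]
}}

```text
time: 11.25
eef_pos: [0.379, 0.0136, 0.1501]
orientation: [0.998, 0.065, 0.008, -0.003]
force: [-0.2, -0.2, 0.8]
width: 0.015
```

Run:
```python
from h import *
print(arm.state()["joint_positions"].round(2),w(-.175,.036))
go(*w(-.175,.036),.15,-2.1)
```

```text
[-0.04  0.57 -0.18  2.37  0.45  0.21 -2.07] [0.3808367  0.01488847]
slide [ 1.9 -1.   0.1] roll 9.6 pos [0.379  0.0136 0.1501] tilt [ 0.016  0.008 -1.   ] F [-0.2 -0.2  0.8] t 11.25
```

{"fn": "play_rows", "kwargs": {
  "targets": [
    {"slide": [0,0,0],"roll": 9,"grip": 15},
    {"slide": [0,0,20],"roll": 9,"grip": 15},
    {"slide": [0,0,45],"roll": 9,"grip": 15},
    {"slide": [0,0,70],"roll": 9,"grip": 15},
    {"slide": [0,0,80],"roll": 9,"grip": 15},
    {"slide": [0,0,80],"roll": 9,"grip": 15}
  ]
}}

```text
time: 12.0
eef_pos: [0.39, 0.0141, 0.0813]
orientation: [1.0, -0.014, -0.003, -0.003]
force: [-0.1, 0.1, 1.5]
width: 0.0152
```

Run:
```python
from h import *
print(arm.state()["joint_positions"].round(2))
go(*w(-.175,.036),.014,-2.1)
c=cam("wrist");im=np.ascontiguousarray(arm.read_camera("wrist")[:,:,::-1])
for a in(-.152,-.072):
  for b in(.013,.061):
    q=px(c,[*w(a,b),.055]);cv2.circle(im,(int(q[0]),int(q[1])),3,(255,0,255),1)
for b in(0,.035,.07):
    q=px(c,[*w(0,b),.045]);cv2.circle(im,(int(q[0]),int(q[1])),3,(255,0,0),1)
cv2.imwrite("pics/w4.png",im)
```

```text
[-0.11  0.75 -0.06  2.37  0.9   0.04 -2.65]
slide [-8.7 -0.1 67.4] roll 0.5 pos [0.39   0.0141 0.0813] tilt [-0.006  0.007 -1.   ] F [-0.1  0.1  1.5] t 12.0
```

View pics/w4.png

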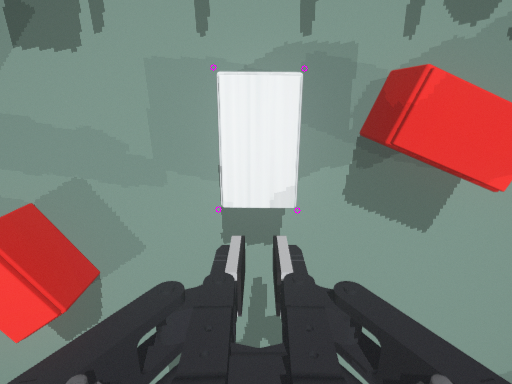

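The loose tin's corners match the prediction to within a couple of mm (picture (220,72)–(300,207)). Right behind it the arm is at its near limit, with joint 6 at 0.04. So I'll push it forward about 45 mm first with one finger of the open gripper, turned about 120° so the TCP stays farther out, then do the two-finger end push.

{"fn": "play_rows", "kwargs": {
  "targets": [
    {"slide": [10,0,-20],"roll": -10,"grip": 15},
    {"slide": [20,0,-40],"roll": -20,"grip": 15},
    {"slide": [30,0,-50],"roll": -30,"grip": 15},
    {"slide": [35,-10,-50],"roll": -40,"grip": 40},
    {"slide": [35,-20,-50],"roll": -50,"grip": 60},
    {"slide": [35,-30,-50],"roll": -60,"grip": 85},
    {"slide": [35,-30,-50],"roll": -70,"grip": 85},
    {"slide": [35,-30,-50],"roll": -80,"grip": 85}
  ]
}}

```text
time: 13.05
eef_pos: [0.4244, 0.0421, 0.1321]
orientation: [0.774, 0.633, -0.001, -0.005]
force: [-0.1, 0.1, 1.1]
width: 0.0849
```

Run:
```python
from h import *
print(arm.state()["joint_positions"].round(2))
go(*w(-.133,.068),.12,117.9)
```

```text
[ 0.31  0.76 -0.83  2.21  1.01  0.63 -1.48]
slide [ 3.  -1.  12.1] roll -39.4 pos [0.4244 0.0421 0.1321] tilt [-0.008  0.005 -1.   ] F [-0.1  0.1  1.1] t 13.05
```

{"fn": "play_rows", "kwargs": {
  "targets": [
    {"slide": [3,-1,0],"roll": -10,"grip": 85},
    {"slide": [3,-1,0],"roll": -20,"grip": 85},
    {"slide": [3,-1,20],"roll": -30,"grip": 85},
    {"slide": [3,-1,45],"roll": -39,"grip": 85},
    {"slide": [3,-1,60],"roll": -39,"grip": 85},
    {"slide": [3,-1,60],"roll": -39,"grip": 85}
  ]
}}

```text
time: 13.8
eef_pos: [0.4218, 0.0448, 0.0718]
orientation: [0.519, 0.855, -0.001, -0.006]
force: [0.1, -0.0, 0.4]
width: 0.0854
```

Run:
```python
from h import *
print(arm.state()["joint_positions"].round(2))
go(*w(-.133,.068),.02,117.9)
c=cam("side");im=np.ascontiguousarray(arm.read_camera("side")[150:290,170:330,::-1])
cv2.imwrite("pics/t5.png",cv2.resize(im,None,fx=4,fy=4,interpolation=cv2.INTER_CUBIC))
```

```text
[ 0.3   0.91 -0.87  2.25  1.3   0.67 -1.09]
slide [-1.   2.6 51.8] roll -0.4 pos [0.4218 0.0448 0.0718] tilt [-0.011  0.004 -1.   ] F [ 0.1 -0.   0.4] t 13.8
```

View pics/t5.png

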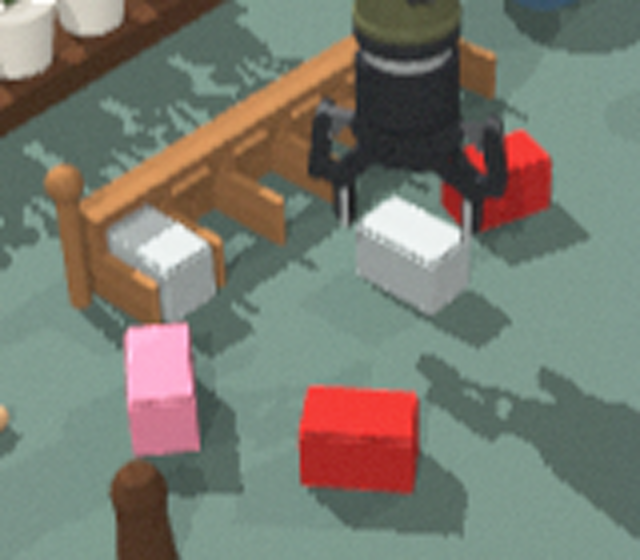

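Run:
```python
from h import *
c=cam("side");s=arm.state();A=R.from_quat(s["orientation"]).as_matrix()
def crop(P):
    q=px(c,P);return [round((q[0]-170)*4),round((q[1]-150)*4)]
for y in(-.0427,.0427):
  for x in(-.011,.011):
    p=s["eef_pos"]+A@[x,y,-.013];print("tip",x,y,crop(p),torack(p).round(3),p[2].round(3))
for q in[(-.152,.061),(-.152,.013),(-.072,.061),(-.072,.013)]:print("tin",q,crop([*w(*q),.055]))
print(crop([*w(-.152,.037),.03]))
```

```text
tip -0.011 -0.0427 [465, 223] [-0.166  0.037] 0.086
tip 0.011 -0.0427 [460, 241] [-0.177  0.056] 0.086
tip -0.011 0.0427 [355, 211] [-0.092  0.079] 0.085
tip 0.011 0.0427 [349, 228] [-0.103  0.098] 0.085
tin (-0.152, 0.061) [430, 262]
tin (-0.152, 0.013) [469, 232]
tin (-0.072, 0.061) [352, 219]
tin (-0.072, 0.013) [392, 191]
[449, 271]
```

The side crop shows the pad tips at (468,235) and (345,222) and the tin's near corner at (430,260). All agree with the projected predictions, so the near finger will come down about 14 mm behind the tin's near end.

{"fn": "play_rows", "kwargs": {
  "targets": [
    {"slide": [-1,2,30],"roll": 0,"grip": 85},
    {"slide": [-1,2,52],"roll": 0,"grip": 85},
    {"slide": [-1,2,52],"roll": 0,"grip": 85}
  ]
}}

```text
time: 14.22
eef_pos: [0.4235, 0.0451, 0.0203]
orientation: [0.519, 0.855, -0.002, -0.006]
force: [0.1, -0.2, -0.6]
width: 0.085
```

Run:
```python
from h import *
print(arm.state()["joint_positions"].round(2))
go(*w(-.133+.06,.068),.02,117.9)
```

```text
[ 0.27  1.02 -0.81  2.26  1.5   0.66 -1.25]
slide [-29.6  52.7  -0.4] roll -0.5 pos [0.4235 0.0451 0.0203] tilt [-0.011  0.003 -1.   ] F [ 0.1 -0.2 -0.6] t 14.22
```

{"fn": "play_rows", "kwargs": {
  "targets": [
    {"slide": [-5,9,0],"roll": 0,"grip": 85},
    {"slide": [-10,17,0],"roll": 0,"grip": 85},
    {"slide": [-14,25,0],"roll": 0,"grip": 85},
    {"slide": [-18,32,0],"roll": 0,"grip": 85},
    {"slide": [-22,39,0],"roll": 0,"grip": 85},
    {"slide": [-26,46,0],"roll": 0,"grip": 85},
    {"slide": [-28,50,0],"roll": 0,"grip": 85},
    {"slide": [-28,50,0],"roll": 0,"grip": 85}
  ]
}}

```text
time: 15.22
eef_pos: [0.4815, 0.0434, 0.0198]
orientation: [0.519, 0.855, -0.001, -0.005]
force: [-0.1, 0.2, 0.6]
width: 0.085
```

{"fn": "play_rows", "kwargs": {
  "targets": [
    {"slide": [5,-9,0],"roll": 0,"grip": 85},
    {"slide": [8,-13,-10],"roll": 0,"grip": 85},
    {"slide": [8,-13,-50],"roll": 0,"grip": 85},
    {"slide": [8,-13,-90],"roll": 0,"grip": 85},
    {"slide": [8,-13,-110],"roll": 10,"grip": 60},
    {"slide": [12,-20,-110],"roll": 20,"grip": 40},
    {"slide": [16,-27,-110],"roll": 30,"grip": 15},
    {"slide": [20,-35,-110],"roll": 40,"grip": 15}
  ]
}}

```text
time: 16.23
eef_pos: [0.4424, 0.0449, 0.131]
orientation: [0.782, 0.623, -0.002, -0.004]
force: [0.3, 0.0, -0.5]
width: 0.0153
```

Run:
```python
from h import *
print(arm.state()["joint_positions"].round(2))
go(*w(-.135,.037),.13,-2.1)
```

```text
[ 0.28  0.76 -0.78  2.16  0.95  0.62 -1.42]
slide [-34.5 -14.2   1. ] roll 79.2 pos [0.4424 0.0449 0.131 ] tilt [-0.009  0.004 -1.   ] F [ 0.3  0.  -0.5] t 16.23
```

{"fn": "play_rows", "kwargs": {
  "targets": [
    {"slide": [-8,-3,0],"roll": 10,"grip": 15},
    {"slide": [-16,-6,0],"roll": 20,"grip": 15},
    {"slide": [-24,-10,0],"roll": 30,"grip": 15},
    {"slide": [-30,-14,0],"roll": 40,"grip": 15},
    {"slide": [-34,-14,0],"roll": 50,"grip": 15},
    {"slide": [-34,-14,0],"roll": 60,"grip": 15},
    {"slide": [-34,-14,0],"roll": 70,"grip": 15},
    {"slide": [-34,-14,0],"roll": 79,"grip": 15}
  ]
}}

```text
time: 17.23
eef_pos: [0.4215, 0.0154, 0.1317]
orientation: [1.0, -0.019, -0.004, -0.002]
force: [-0.0, -0.2, -0.8]
width: 0.015
```

Run:
```python
from h import *
print(arm.state()["joint_positions"].round(2))
go(*w(-.135,.037),.03,-2.1)
c=cam("wrist");im=np.ascontiguousarray(arm.read_camera("wrist")[:,:,::-1])
for a in(-.107,-.027):
  for b in(.013,.061):
    q=px(c,[*w(a,b),.055]);cv2.circle(im,(int(q[0]),int(q[1])),3,(255,0,255),1)
for b in(0,.035,.07):
    q=px(c,[*w(0,b),.045]);cv2.circle(im,(int(q[0]),int(q[1])),3,(255,0,0),1)
cv2.imwrite("pics/w6.png",im)
```

```text
[ 0.11  0.66 -0.39  2.24  0.68  0.37 -2.46]
slide [  0.2   1.5 101.7] roll -0.0 pos [0.4215 0.0154 0.1317] tilt [-0.008  0.005 -1.   ] F [-0.  -0.2 -0.8] t 17.23
```

View pics/w6.png

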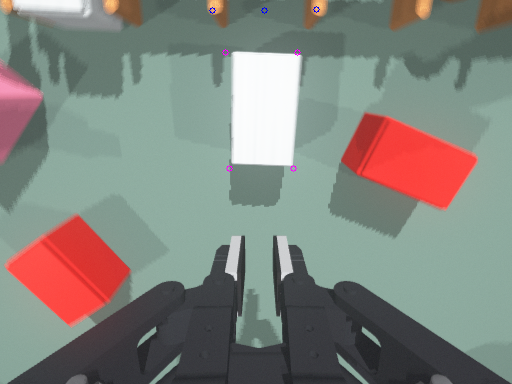

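The tin's top corners are at (231,164), (295,165), (301,54) and (233,52). It points straight at the gap between the dividers at (214,10) and (320,10).

Run:
```python
from h import *
c=cam("wrist")
for q in[(231,164),(295,165),(301,54),(233,52)]:print(torack(at(c,*q,.055)).round(4))
for q in[(214,12),(320,12)]:print("div",torack(at(c,*q,.045)).round(4))
print(torack(arm.state()["eef_pos"]).round(4))
go(*w(-.135,.036),.014,-2.1)
```

```text
[-0.1036  0.0599]
[-0.1046  0.0116]
[-0.0282  0.0101]
[-0.0267  0.0558]
div [-0.0008  0.0687]
div [-0.0013 -0.0029]
[-0.1344  0.0382]
slide [  0.3   2.7 117.7] roll -0.3 pos [0.4215 0.0156 0.1317] tilt [-0.008  0.005 -1.   ] F [ 0.3  0.2 -0.2] t 17.27
```

{"fn": "play_rows", "kwargs": {
  "targets": [
    {"slide": [0,4,10],"roll": 0,"grip": 15},
    {"slide": [0,4,40],"roll": 0,"grip": 15},
    {"slide": [0,4,80],"roll": 0,"grip": 15},
    {"slide": [0,4,110],"roll": 0,"grip": 15},
    {"slide": [0,4,117],"roll": 0,"grip": 15},
    {"slide": [0,4,117],"roll": 0,"grip": 15}
  ]
}}

```text
time: 18.02
eef_pos: [0.4304, 0.0122, 0.023]
orientation: [1.0, -0.02, -0.013, -0.002]
force: [-0.3, 0.9, 0.8]
width: 0.0152
```

Run:
```python
from h import *
print(arm.state()["joint_positions"].round(2))
go(*w(-.016,.034),.015,-2.1)
```

```text
[-0.09  0.89 -0.06  2.25  0.91  0.04 -2.65]
slide [109.6   0.7   5.1] roll -0.2 pos [0.4304 0.0122 0.023 ] tilt [-0.027  0.005 -1.   ] F [-0.3  0.9  0.8] t 18.02
```

{"fn": "play_rows", "kwargs": {
  "targets": [
    {"slide": [8,0,0],"roll": 0,"grip": 15},
    {"slide": [15,0,0],"roll": 0,"grip": 15},
    {"slide": [22,0,0],"roll": 0,"grip": 15},
    {"slide": [30,0,0],"roll": 0,"grip": 15},
    {"slide": [38,1,1],"roll": 0,"grip": 15},
    {"slide": [46,1,2],"roll": 0,"grip": 15},
    {"slide": [50,1,3],"roll": 0,"grip": 15},
    {"slide": [50,1,3],"roll": 0,"grip": 15}
  ]
}}

```text
time: 19.02
eef_pos: [0.4811, 0.0093, 0.0185]
orientation: [1.0, -0.02, -0.013, -0.003]
force: [0.5, -0.4, -0.7]
width: 0.0149
```

Run:
```python
from h import *
print(arm.state()["joint_positions"].round(2))
go(*w(-.016,.034),.015,-2.1)
c=cam("wrist");im=np.ascontiguousarray(arm.read_camera("wrist")[:,:,::-1])
cv2.imwrite("pics/w7.png",im)
```

```text
[ 0.05  0.91 -0.26  2.1   0.86  0.26 -2.57]
slide [58.7 -0.2  2. ] roll -0.2 pos [0.4811 0.0093 0.0185] tilt [-0.026  0.006 -1.   ] F [ 0.5 -0.4 -0.7] t 19.02
```

View pics/w7.png

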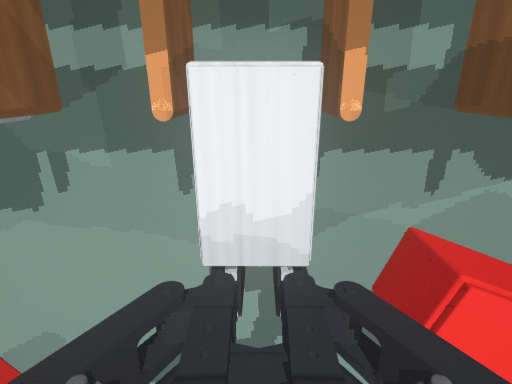

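The tin (188–322 px) is entering the gap centred between the dividers at (163,110) and (350,110), with both fingers on its near end. I'll push on.

{"fn": "play_rows", "kwargs": {
  "targets": [
    {"slide": [8,0,0],"roll": 0,"grip": 15},
    {"slide": [16,0,1],"roll": 0,"grip": 15},
    {"slide": [24,0,1],"roll": 0,"grip": 15},
    {"slide": [32,0,1],"roll": 0,"grip": 15},
    {"slide": [40,0,1],"roll": 0,"grip": 15},
    {"slide": [47,0,1],"roll": 0,"grip": 15},
    {"slide": [52,0,1],"roll": 0,"grip": 15},
    {"slide": [55,0,1],"roll": 0,"grip": 15}
  ]
}}

```text
time: 20.08
eef_pos: [0.536, 0.0071, 0.0161]
orientation: [1.0, -0.02, -0.013, -0.003]
force: [-2.4, -0.4, 0.7]
width: 0.0151
```

{"fn": "play_rows", "kwargs": {
  "targets": [
    {"slide": [2,0,0],"roll": 0,"grip": 15},
    {"slide": [3,0,0],"roll": 0,"grip": 15},
    {"slide": [4,0,0],"roll": 0,"grip": 15},
    {"slide": [4,0,0],"roll": 0,"grip": 15}
  ]
}}

```text
time: 20.58
eef_pos: [0.5397, 0.0069, 0.016]
orientation: [1.0, -0.02, -0.013, -0.003]
force: [-2.9, -0.1, 1.2]
width: 0.0152
```

{"fn": "play_rows", "kwargs": {
  "targets": [
    {"slide": [2,0,0],"roll": 0,"grip": 15},
    {"slide": [3,0,0],"roll": 0,"grip": 15},
    {"slide": [3,0,0],"roll": 0,"grip": 15}
  ]
}}

```text
time: 20.95
eef_pos: [0.5396, 0.0068, 0.0158]
orientation: [1.0, -0.02, -0.016, -0.002]
force: [-7.9, 0.7, 6.1]
width: 0.0147
```

The tin has stopped with the force rising to 8 N, so it is home. I'll back off and check.

{"fn": "play_rows", "kwargs": {
  "targets": [
    {"slide": [-8,0,0],"roll": 0,"grip": 15},
    {"slide": [-30,0,-5],"roll": 0,"grip": 15},
    {"slide": [-50,0,-20],"roll": 0,"grip": 15},
    {"slide": [-60,0,-60],"roll": 0,"grip": 15},
    {"slide": [-60,0,-110],"roll": 0,"grip": 15},
    {"slide": [-60,0,-150],"roll": 0,"grip": 15},
    {"slide": [-60,0,-150],"roll": 0,"grip": 15}
  ]
}}

```text
time: 21.82
eef_pos: [0.4873, 0.0089, 0.1704]
orientation: [1.0, -0.02, -0.012, -0.003]
force: [0.5, -0.6, 0.1]
width: 0.0149
```

Run:
```python
from h import *
go(*w(-.1,.034),.2)
c=cam("wrist");im=np.ascontiguousarray(arm.read_camera("wrist")[:,:,::-1])
for a in(-.005,):
  for b in(.011,.059):
    q=px(c,[*w(a,b),.055]);cv2.circle(im,(int(q[0]),int(q[1])),3,(255,0,255),1)
cv2.imwrite("pics/w8.png",im)
```

```text
slide [-32.3  -0.1 -28.9] roll None pos [0.4873 0.0089 0.1704] tilt [-0.023  0.006 -1.   ] F [ 0.5 -0.6  0.1] t 21.82
```

View pics/w8.png

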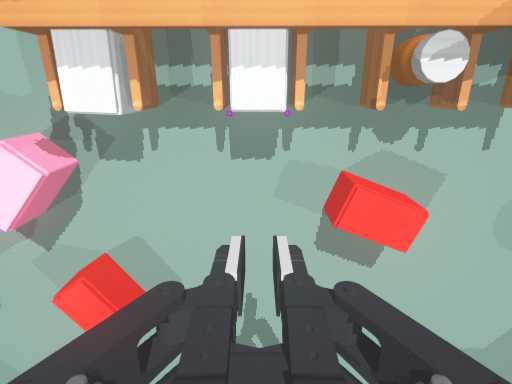

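The last picture shows the tin standing straight between the dividers of gap 3. Its near end is at about (230–288,110), and the home prediction was (229–288,113). The stored tin and jar are in place, and the fingers are clear at z = 0.17 m.

```bash
python3 -c "
from plant import arm
print(arm.sign_off())"
```

```text
the job is handed in; nothing more can be done
None
```

I pushed the loose tin home into the third gap and handed the job in at about 22 s of the 72 s limit. The sign-off gives no verdict, so whether it passed is not confirmed.

**Counting the gaps:** The tall knobbed post is at the left end. With the fingers shut, I ran a fingertip along the rail over gaps 1, 2 and 3, at 10.8, 7.5 and 9.0 N. I lifted off over gap 3 without touching the rail beyond it.

**Pushing the tin:** I pushed it sideways into line with gap 3. The arm could not reach straight down behind it, because joint 6 was at its limit. So I nudged it about 45 mm forward with one finger of the open gripper, then pushed its near end with two fingers until it stopped. The tin was never gripped.

**Last checks:**
- The tin stopped moving and the force rose to about 8 N.
- The final wrist picture shows it straight in gap 3, with its near end within about 2 mm of the home position.
- The stored tin and jar look unmoved. The mug, shaker, bowl and spatula were not in that picture, but the arm never worked near them.
- The gripper was clear at z = 0.17 m with no contact force.

No check failed or disagreed. I viewed 9 pictures.

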